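# Hold the solid lid over its freshly glazed box

### The job

Two look-alike glazed lids lie on the plywood ware board; feel which one is the heavier, carry it over the clutter and hold it above the open box on the banding wheel, level, centred on the box with its long sides along the box's long sides, about 14 mm above the rim, and finish like that, still holding it (do not put it down). The box is freshly glazed: nothing may touch it or its wheel at any time. Set lids down gently: at the end the lighter lid must stand upright on the ware board, and the other things on the table must be left undisturbed.

Things in the scene. Friction and masses are not known exactly. Their poses are not given: they have to be found in the camera images.
- lid_a_center (a point): teal-green lid, one of two look-alikes: plate 124 (x) x 94 (y) x 14 mm with a block handle upright in the middle of its top, 44 (x) x 18 (y) x 36 mm high; 50 mm tall in all. Point: its centre, 25 mm above the flat underside (handle from 11 mm below to 25 mm above the point); x along its long side, z up. One lid is solid, 0.38 to 0.52 kg, the other hollow, 0.17 to 0.24 kg; which is which is not visible
- lid_b_center (a point): teal-green lid, other of two look-alikes: plate 124 (x) x 94 (y) x 14 mm with a block handle upright in the middle of its top, 44 (x) x 18 (y) x 36 mm high; 50 mm tall in all. Point: its centre, 25 mm above the flat underside (handle from 11 mm below to 25 mm above the point); x along its long side, z up. One lid is solid, 0.38 to 0.52 kg, the other hollow, 0.17 to 0.24 kg; which is which is not visible
- board: plywood ware board on which both lids lie at the start, 360 (x) x 170 (y) x 18 mm, fixed on the table; origin at the centre of its underside, on the table; its top is 18 mm above the table
- box_rim (a point): centre of the mouth of the open teal-green glazed box, at the height of its rim (130 mm above the table). Box 120 (x) x 90 (y) mm outside, 70 mm high, walls 8 mm; x is along its long side, z up. When rightly held the lid overhangs it by 2 mm all round
- casket: the same box together with the round banding wheel (aluminium disc 184 mm across, top 60 mm above the table) on which it stands; fixed; origin under its centre, on the table
- caddy: bystander, to be left where it is: cardboard tool caddy 130 x 80 mm full of wooden tools, about 180 mm tall to the tool tips; origin at the centre of its underside
- glaze_bottle: bystander, to be left where it is: white plastic bottle, 60 mm across, 170 mm tall; origin at the centre of its underside
- pink_pot: bystander, to be left where it is: pink plastic pot 84 mm across holding three tools, about 150 mm tall to the tips; origin at the centre of its underside
- cup: bystander, to be left where it is: small buff clay cup, 72 mm across, 60 mm tall; origin at the centre of its underside
- bowl: bystander, to be left where it is: white plastic bowl, 120 mm across, 50 mm tall; origin at the centre of its underside
- dish: bystander, to be left where it is: flat buff clay dish, 120 mm across, 18 mm tall; origin at the centre of its underside
There are look-alikes about, which are no part of the job. Leave any pink look-alike of the part that bears lid_b_center alone.

How it is judged:
At the end, for the whole second after the job is handed in: The heavier lid is held above the box, touching nothing else: underside 6 to 24 mm above the rim, centre within 8 mm of the box's, long sides parallel and level within 0.09 rad, at rest. The hollow lid (pressing under 3 N) stands upright, released, on the board (((horizontal distance between lid_a_center and box_rim below 0.008 m and z of lid_a_center in the frame of box_rim between 0.031 and 0.049 m and angle between the x axis of lid_a_center and the x axis of box_rim, either way round below 0.09 rad and angle between lid_a_center's own z axis and vertical below 0.09 rad and linear speed of each of lid_a, lid_b below 0.02 m/s and contact force between the fingers and lid_a above 1 N and contact force between lid_a and casket below 0.1 N and contact force between each of lid_a, the arm, the fingers and lid_b below 0.1 N and contact force between lid_b and board between 1 and 3 N and x of lid_b_center in the frame of board between -0.18 and 0.18 m and y of lid_b_center in the frame of board between -0.085 and 0.085 m and height (world z) of lid_b_center between 0.038 and 0.048 m and angle between lid_b_center's own z axis and vertical below 0.1 rad) or (horizontal distance between lid_b_center and box_rim below 0.008 m and z of lid_b_center in the frame of box_rim between 0.031 and 0.049 m and angle between the x axis of lid_b_center and the x axis of box_rim, either way round below 0.09 rad and angle between lid_b_center's own z axis and vertical below 0.09 rad and linear speed of each of lid_b, lid_a below 0.02 m/s and contact force between the fingers and lid_b above 1 N and contact force between lid_b and casket below 0.1 N and contact force between each of lid_b, the arm, the fingers and lid_a below 0.1 N and contact force between lid_a and board between 1 and 3 N and x of lid_a_center in the frame of board between -0.18 and 0.18 m and y of lid_a_center in the frame of board between -0.085 and 0.085 m and height (world z) of lid_a_center between 0.038 and 0.048 m and angle between lid_a_center's own z axis and vertical below 0.1 rad))); the arm keeps its last pose, push and grip.
It fails at once if the glazed box or its banding wheel is touched (contact force between casket and anything else above 0.3 N).
It fails at once if a lid is dropped or slammed on the board (over 45 N) (contact force between any of lid_a, lid_b and board above 45 N).
It fails at once if a bystander is disturbed (moved over 15 mm or tipped) (distance of any of caddy, glaze_bottle, pink_pot, cup, bowl, dish from where it was at the start of the episode above 0.015 m or angle between any of caddy, glaze_bottle, pink_pot, cup, bowl, dish's own z axis and vertical above 0.25 rad).
It also fails if it takes over 61 s, if anything falls off the work surface, if the arm or the gripper's body presses on something with over 40 N, if the wrist force passes 120 N, or if a joint passes its speed limit or range.

### The arm

A 6-joint arm with a two-finger parallel gripper is mounted at the origin on the work surface. World frame = base frame: x ahead of the robot, y to its left, z up, the work surface at z = 0. Lengths are in m, angles in rad, forces in N, time in s.
With the tool pointing down it reaches from about 0.25 to 0.725 m from the base axis. Payload 4 kg.
Tool frame: the origin (TCP) lies on the centre line of the jaws, within the pads' length; the fingertips stand ahead of it and the grasp point (between the pads) lies 2 mm behind it (manip.tip_extent is the z of the fingertips in the tool frame, in m); z points along the fingers, y is the direction in which the jaws open and shut (so a half turn about z gives the same grasp; the last joint's range is limited). The gripper opens to 85 mm and grips with 20 to 120 N. Pads are 22 mm wide; open, the fingers measure 114 mm over their backs; the gripper's body (76 mm by 85 mm) begins 54 mm behind the grasp point. The pads swing forward as they close: fully open they stand 13 mm farther back than shut.
Start: joints at [1.199, 0.241, 0.005, 1.335, 0, 1.571], TCP at [0.182, 0.466, 0.248] pointing down, gripper open.
Joint ranges: [-2.72, 2.72], [-1.05, 1.87], [-1.09, 1.28], [-1.99, 2.15], [-1.42, 1.44], [-3.14, 3.14]. Speed limits (rad/s): [2.79, 2.79, 3.14, 3.14, 3.14, 3.14].

### API

Orientations are given as a rotation vector (axis times angle).
In Python, from bench import manip gives the robot as it stands. The module is installed in compiled form; this text tells all that it offers.
- The arm moves only by the tool play_rows, never from a script. Its argument "commands" is a list of rows, each a list of 7 numbers: the turn, a rotation vector about the tool's x, y, z in degrees, then the shift along the tool's x, y, z in cm, then the finger opening in cm, from 0 to 8.54. In form: [[wx, wy, wz, dx, dy, dz, jaw], ...]. A call has 1 to 12 rows; each row shifts and turns the pose as measured when the row begins, along the tool's axes as they then stand; what a row does not reach is not made up. A row lasts 1/10 s, in which the tool goes at most 50 mm and 8.59 degrees, less where a joint would pass 70% of its speed; a pose out of reach is approached as far as the arm can. A call with a gripper value outside its range is refused whole. The fingers move at their own pace and stop on an object; "grip_force" is the grip in N (left out, the last holds). Time passes only in rows, so rows that do not move let the fingers close. It gives the time, the measured TCP pose, the force and the opening at its end, in the units of the state.
- manip.sense(): the state, without advancing time (a new reading comes with each control period).
- manip.get_image(name): name is "scene" or "top" or "wrist"; returns the picture (384x512x3 uint8, red, green, blue); there is no depth.
- manip.camera_info(name): a dict with "mtx" (3x3 intrinsics, pixels), "cam_to_world" (4x4, takes a point from camera to world coordinates). Camera axes: x right, y down, z forward; pixel columns grow to the right and rows downward; lengths in m; the calibration is good to about 2 mm. A picture is of the moment at which its call begins: read the wrist's pose just before it. camera_info takes no time and is no camera call; for the wrist camera it gives the pose at the moment of the call.
- manip.job_done(): hands the job in, once; it reports no verdict.
The state is a dict: "clock": time; "joint_positions": joint angles; "qvel": joint speeds; "joint_efforts": joint torques, N m; "tool_pos": TCP position; "orientation": TCP orientation; "wrist_force": force on the tool from outside, world axes, zero at the start; "ft_torque": the same for the moment, N m; "opening": finger opening in m.
Only numpy, scipy, OpenCV 4.12 (cv2) and the standard library are available. Lean on these libraries where they do the work, as an engineer would, in place of code of your own. Each camera call takes 0.05 s, during which the arm holds its last target.

## Working session

There is one attempt and no reset: what is moved stays moved. The work goes in short steps, Python scripts to look and compute and a tool call to move; the robot and the scene stay as the last step left them, time stands still between calls to the robot, and variables do not carry over. Pictures are saved under pics/ and viewed, and the job is handed in when it is done.

Besides the shell and the picture viewer there is one more tool, called after "Call:" in YAML: its name, and indented under it one key for each argument. play_rows: Moves the arm, as the interface text tells. Its arguments: {"type":"object","properties":{"commands":{"type":"array","items":{"type":"array","items":{"type":"number"}}},"grip_force":{"type":"number"}},"required":["commands"]}

```bash
ls; mkdir -p pics; python3 - <<'E'
from bench import manip
import cv2,json
print(manip.sense(), manip.tip_extent)
for n in ["scene","top","wrist"]:
    im=manip.get_image(n); cv2.imwrite(f"pics/{n}0.png",im[:,:,::-1])
    c=manip.camera_info(n); print(n,c)
E
```

```text
pics
{'clock': 0.0, 'joint_positions': array([ 1.19900428e+00,  2.41408851e-01,  3.73467227e-03,  1.33518710e+00,
       -1.18160605e-05,  1.57077717e+00]), 'qvel': array([ 7.16138549e-06,  2.19361411e-04,  8.53842779e-04, -4.14812508e-04,
       -9.71088535e-04, -3.70067510e-04]), 'joint_efforts': array([-5.20483118e-04, -3.72315001e+01,  2.52409583e+01,  1.69216830e-02,
        1.08506895e-04,  2.78240151e-07]), 'tool_pos': array([0.18143273, 0.46529082, 0.24741896]), 'orientation': array([-0.58055347, -3.08710655,  0.00319079]), 'wrist_force': array([ 0.74938992,  0.14751727, -1.22088863]), 'ft_torque': array([-0.02298369, -0.00272381, -0.00339499]), 'opening': 0.0854143330567283} 0.017
scene {'mtx': array([[396.41588851,   0.        , 256.10902318],
       [  0.        , 396.41588851, 189.15579945],
       [  0.        ,   0.        ,   1.        ]]), 'cam_to_world': array([[-0.85776789,  0.32124842, -0.40129005,  1.06545367],
       [ 0.51402553,  0.54131311, -0.66540054,  0.88350312],
       [ 0.0034647 , -0.77703254, -0.62945089,  0.96908954],
       [ 0.        ,  0.        ,
[... 285 characters left out ...]
316608e-01],
       [-9.99992938e-01, -3.74950861e-03, -2.53805856e-04,
        -2.38335630e-02],
       [ 9.41021133e-04, -1.84441007e-01, -9.82843136e-01,
         1.72563118e+00],
       [ 0.00000000e+00,  0.00000000e+00,  0.00000000e+00,
         1.00000000e+00]])}
wrist {'mtx': array([[336.03486694,   0.        , 251.22231718],
       [  0.        , 336.03486694, 191.3178457 ],
       [  0.        ,   0.        ,   1.        ]]), 'cam_to_world': array([[ 0.36285934,  0.88205065,  0.30053243,  0.10411368],
       [ 0.93184182, -0.34278352, -0.11903898,  0.49599634],
       [-0.00198084,  0.3232431 , -0.94631389,  0.37272142],
       [ 0.        ,  0.        ,  0.        ,  1.        ]])}
```

View pics/scene0.png

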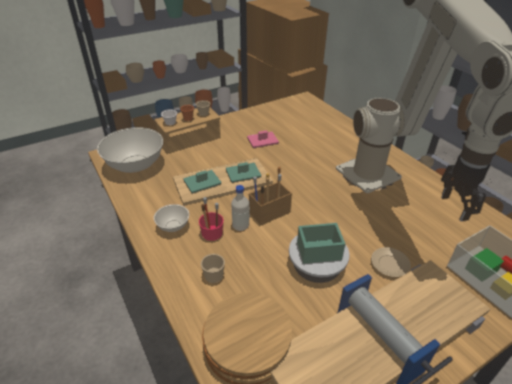

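View pics/top0.png

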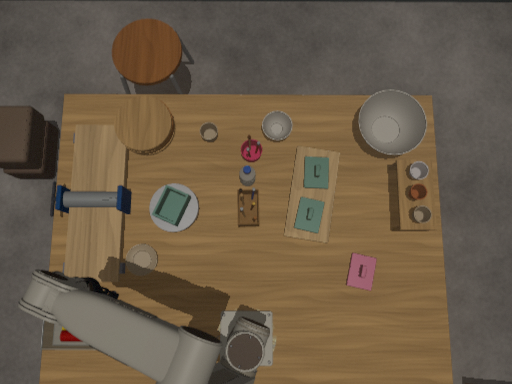

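View pics/wrist0.png

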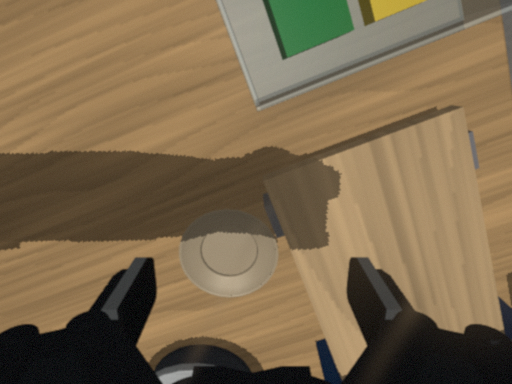

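```bash
cat > h.py <<'E'
import cv2,numpy as np
from bench import manip
def ray(ci,px):
    px=np.atleast_2d(np.asarray(px,float)); K=ci['mtx'];T=ci['cam_to_world']
    d=np.c_[(px[:,0]-K[0,2])/K[0,0],(px[:,1]-K[1,2])/K[1,1],np.ones(len(px))]@T[:3,:3].T
    return T[:3,3],d
def cast(ci,px,z):
    o,d=ray(ci,px); return o+d*((z-o[2])/d[:,2])[:,None]
def proj(ci,P):
    T=ci['cam_to_world'];p=(np.atleast_2d(P)-T[:3,3])@T[:3,:3]; q=p@ci['mtx'].T; return q[:,:2]/q[:,2:]
def teal(im):
    h=cv2.cvtColor(im,cv2.COLOR_RGB2HSV)
    return cv2.inRange(h,(72,60,25),(98,255,255))
E
python3 - <<'E'
from h import *
for n in ["top","scene"]:
    im=cv2.imread(f"pics/{n}0.png")[:,:,::-1].copy(); ci=manip.camera_info(n)
    m=teal(im)
    cs,_=cv2.findContours(m,cv2.RETR_EXTERNAL,cv2.CHAIN_APPROX_NONE)
    for c in cs:
        if cv2.contourArea(c)<150: continue
        r=cv2.minAreaRect(c); u=r[0]
        print(n,cv2.contourArea(c),np.round(u,1))
        for z in (0.032,0.130):
            w=cast(ci,c[:,0],z)[:,:2].astype(np.float32); R=cv2.minAreaRect(w*1000); print('  z',z,np.round(R[0],1),np.round(R[1],1),round(R[2],1))
top=cv2.imread("pics/top0.png"); sc=cv2.imread("pics/scene0.png")
cv2.imwrite("pics/topc.png",cv2.resize(top[90:290,130:350],None,fx=3.6,fy=3,interpolation=cv2.INTER_CUBIC)[:600,:800])
cv2.imwrite("pics/scc.png",cv2.resize(sc[125:325,140:400],None,fx=3,fy=3,interpolation=cv2.INTER_CUBIC))
E
```

```text
scene 190.0 [201.2 180.7]
  z 0.032 [ 622.5 -260.1] [ 77.  110.3] 86.1
  z 0.13 [ 668.8 -140.5] [69.  98.7] 86.1
```

View pics/topc.png

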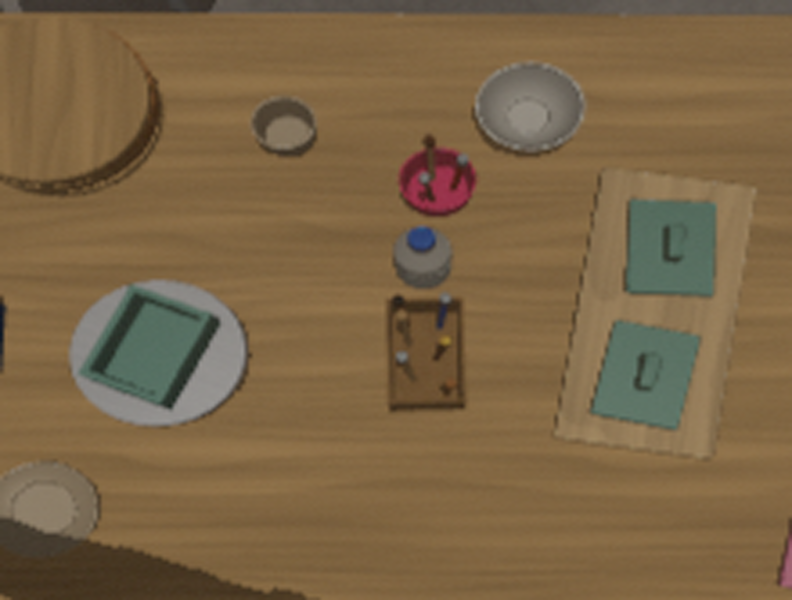

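View pics/scc.png

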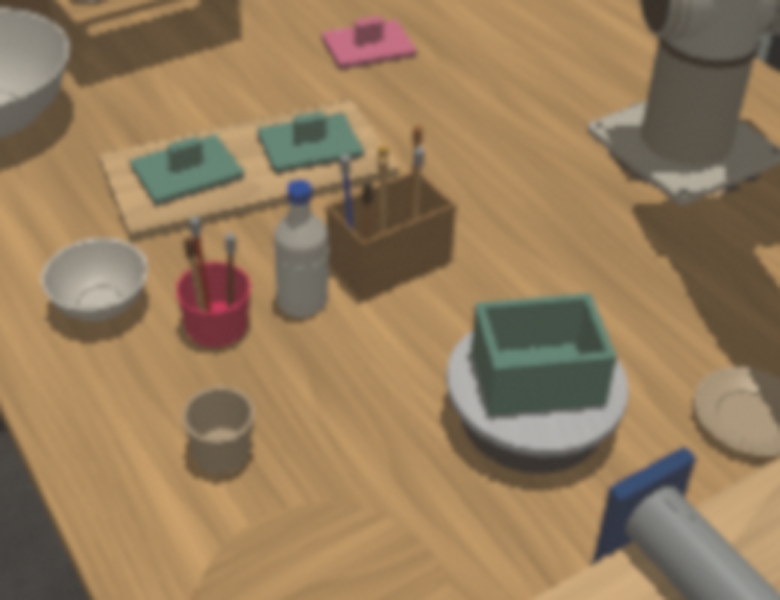

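```bash
python3 - <<'E'
from h import *
im=cv2.imread("pics/top0.png"); h=cv2.cvtColor(im,cv2.COLOR_BGR2HSV)
for p in [(172,203),(182,191),(315,180),(305,205),(317,172),(310,214),(200,207),(300,228),(250,250),(178,216)]: print(p,h[p[1],p[0]])
h2=cv2.cvtColor(cv2.imread("pics/scene0.png"),cv2.COLOR_BGR2HSV)
for p in [(200,185),(241,176),(320,236),(320,255),(240,170)]: print(p,h2[p[1],p[0]])
E
```

```text
(172, 203) [ 74  61 109]
(182, 191) [ 60  12 127]
(315, 180) [ 72  53 110]
(305, 205) [ 71  49 114]
(317, 172) [ 72  51 110]
(310, 214) [ 71  50 113]
(200, 207) [ 17 125 126]
(300, 228) [ 70  51 106]
(250, 250) [ 17 127 124]
(178, 216) [70 60 77]
(200, 185) [ 75  61 134]
(241, 176) [ 75  62 135]
(320, 236) [65 40 82]
(320, 255) [66 44 82]
(240, 170) [63 34 82]
```

```bash
cat >> h.py <<'E'
def teal(im):
    h=cv2.cvtColor(im,cv2.COLOR_RGB2HSV)
    return cv2.inRange(h,(45,26,30),(100,255,255))
E
python3 - <<'E'
from h import *
for n in ["top","scene"]:
    im=cv2.imread(f"pics/{n}0.png")[:,:,::-1].copy(); ci=manip.camera_info(n)
    m=teal(im)
    cs,_=cv2.findContours(m,cv2.RETR_EXTERNAL,cv2.CHAIN_APPROX_NONE)
    for c in cs:
        if cv2.contourArea(c)<250: continue
        mm=np.zeros_like(m); cv2.drawContours(mm,[c],-1,255,-1)
        ys,xs=np.nonzero(mm); px=np.c_[xs,ys]
        print(n,len(px),px.mean(0).round(1), px.min(0),px.max(0))
        for z in (0.032,0.130):
            w=cast(ci,px,z)[:,:2].astype(np.float32)*1000; R=cv2.minAreaRect(w)
            C=w.mean(0); e,v=np.linalg.eigh(np.cov((w-C).T)); a=np.degrees(np.arctan2(v[1,1],v[0,1]))%180
            print('  z',z,'centroid',C.round(1),'sides',np.sqrt(12*e).round(1),'ang',a.round(1),'| minrect',np.round(R[0],1),np.round(R[1],1),round(R[2],1))
# other things: rough bases from top
ci=manip.camera_info("top")
for nm,p,z in [("caddy base corners/top rim",(237,189.5),0.1),("caddy",(259,227),.1),("bottle cap",(247,170),.17),("pot rim",(251,151),.09),("bowl",(277,126),.05),("cup",(209,132),.06),("wheel",(174,208),.06),("dish",(142,258),.018)]:
    print(nm,cast(ci,p,z).round(3))
E
```

```text
top 764 [308.9 214.6] [294 197] [323 232]
  z 0.032 centroid [ 450.9 -238.3] sides [ 91.6 121.2] ang 166.6 | minrect [ 451.2 -238.4] [ 91.5 121.3] 76.8
  z 0.13 centroid [ 437.9 -225.9] sides [ 86.3 114.2] ang 166.6 | minrect [ 438.2 -225.9] [ 86.2 114.3] 76.8
top 937 [171.3 205.1] [152 185] [190 225]
  z 0.032 centroid [485.6 285.6] sides [108.  127.1] ang 158.2 | minrect [486.1 285.1] [108.6 127.7] 66.6
  z 0.13 centroid [470.6 267.7] sides [101.7 119.7] ang 158.2 | minrect [471.1 267.2] [102.3 120.3] 66.6
top 726 [316.  172.2] [304 157] [328 187]
  z 0.032 centroid [ 616.2 -268.9] sides [ 91.7 121.8] ang 173.7 | minrect [ 616.6 -269. ] [ 92.5 120.4] 88.4
  z 0.13 centroid [ 593.7 -254.7] sides [ 86.4 114.7] ang 173.7 | minrect [ 594.1 -254.8] [ 87.2 113.4] 88.4
scene 732 [484.  263.7] [466 248] [502 280]
  z 0.032 centroid [ 54.4 558.4] sides [ 67.7 127.1] ang 11.9 | minrect [ 53.3 557.6] [132.4  76.3] 0.6
  z 0.13 centroid [160.1 592.4] sides [ 60.6 113.8] ang 11.9 | minrect [159.2 591.7] [118.6  68.3] 0.6
scene 1556 [320.3 242.7] [298 223] [344 262]
  z 0.032 centroid [430.1 232
[... 527 characters left out ...]
8.5 118. ] ang 174.3 | minrect [ 455.4 -233.6] [106.3 119.3] 76.5
  z 0.13 centroid [ 520.3 -113. ] sides [ 88.2 105.7] ang 174.3 | minrect [ 519.2 -116.8] [ 95.2 106.8] 76.5
scene 282 [173.9   7.8] [164   0] [182  17]
  z 0.032 centroid [ -200.2 -2601.4] sides [138.1 564.9] ang 70.3 | minrect [ -185.8 -2597.1] [553.3 162.2] 67.3
  z 0.13 centroid [  -67.9 -2236.9] sides [123.7 505.8] ang 70.3 | minrect [  -54.9 -2233.1] [495.4 145.2] 67.3
caddy base corners/top rim [[0.534 0.033 0.1  ]]
caddy [[ 0.396 -0.048  0.1  ]]
bottle cap [[ 0.591 -0.004  0.17 ]]
pot rim [[ 0.684 -0.017  0.09 ]]
bowl [[ 0.796 -0.118  0.05 ]]
cup [[0.767 0.145 0.06 ]]
wheel [[0.47 0.27 0.06]]
dish [[0.286 0.391 0.018]]
```

Call:
play_rows:
  commands:
    - [0,0,0,-3,-0.7,-1.4,8.5]
    - [0,0,0,-3.5,-0.8,-1.4,8.5]
    - [0,0,0,-3.5,-0.8,-1.4,8.5]
    - [0,0,0,-3.5,-0.8,-1.4,8.5]
    - [0,0,0,-3.5,-0.8,-0.9,8.5]
    - [0,0,0,-3.5,-0.8,-0.8,8.5]
    - [0,0,0,-3.5,-0.8,0,8.5]
    - [0,0,0,-3.5,-0.8,0,8.5]
    - [0,0,0,-3,-0.8,0,8.5]
    - [0,0,0,-3,-0.8,0,8.5]
    - [0,0,0,0,0,0,8.5]
    - [0,0,0,0,0,0,8.5]

```text
clock: 1.35
tool_pos: [0.4751, 0.2623, 0.3183]
orientation: [-0.574, -3.084, 0.015]
wrist_force: [-0.2, 0.7, 0.7]
opening: 0.0852
```

```bash
cat >> h.py <<'E'
from scipy.spatial.transform import Rotation as Ro
def st():
    s=manip.sense(); R=Ro.from_rotvec(s['orientation']).as_matrix()
    print('t',round(s['clock'],2),'pos',s['tool_pos'].round(4),'yawx',np.degrees(np.arctan2(R[1,0],R[0,0])).round(2),'z',R[:,2].round(4),'open',round(s['opening'],4),'F',s['wrist_force'].round(2),'M',s['ft_torque'].round(3),'j',s['joint_positions'].round(2))
    return s,R
def delta(target,yaw_deg):
    s,R=st(); y=np.radians(yaw_deg)
    Rt=np.c_[[np.cos(y),np.sin(y),0],[np.sin(y),-np.cos(y),0],[0,0,-1]]
    print('shift cm',(R.T@(np.array(target)-s['tool_pos'])*100).round(2),'turn deg',np.degrees(Ro.from_matrix(R.T@Rt).as_rotvec()).round(2))
def snap(name,cam="wrist"):
    ci=manip.camera_info(cam); im=manip.get_image(cam); cv2.imwrite(f"pics/{name}.png",im[:,:,::-1]); np.savez(f"pics/{name}.npz",**ci); return im,ci
E
python3 -c "
from h import *
st();snap('w1')"
```

```text
t 1.35 pos [0.4751 0.2623 0.3183] yawx 158.91 z [-0.0061 -0.0087 -0.9999] open 0.0852 F [-0.19  0.71  0.7 ] M [-0.009  0.02   0.007] j [ 0.51  0.32  0.29  1.55 -0.    0.87]
```

View pics/w1.png

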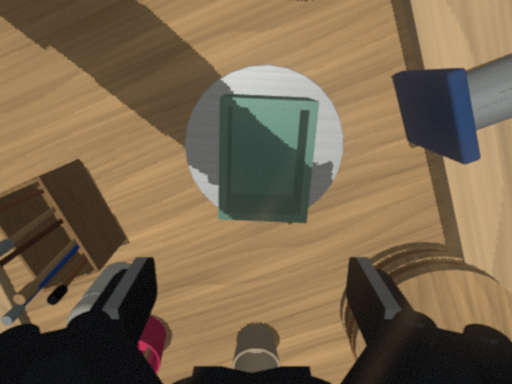

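```bash
python3 - <<'E'
import cv2
im=cv2.imread("pics/w1.png")[80:240,190:350]
cv2.imwrite("pics/w1c.png",cv2.resize(im,(600,600),interpolation=cv2.INTER_CUBIC))
E
```

```text
(no output)
```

View pics/w1c.png

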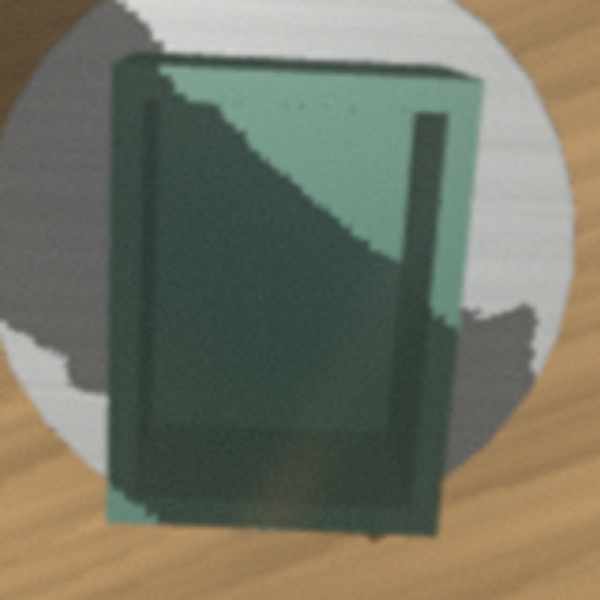

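```bash
python3 - <<'E'
from h import *
ci=dict(np.load("pics/w1.npz"))
q=np.array([(113,66),(484,80),(437,535),(107,523)],float)/3.75+[190,80]-0.5+0.13
w=cast(ci,q,0.13)[:,:2]*1000; print(w.round(1)); print('c',w.mean(0).round(1))
for i in range(4):
    d=w[(i+1)%4]-w[i]; print(np.hypot(*d).round(1),(np.degrees(np.arctan2(d[1],d[0]))%180).round(2))
E
```

```text
[[402.6 257.8]
 [437.6 339.9]
 [547.  292.4]
 [512.  210.1]]
c [474.8 275. ]
89.2 66.89
119.3 156.52
89.4 66.94
119.4 156.44
```

```bash
python3 -c "
from h import *
delta([0.54,-0.26,0.33],166)"
```

```text
t 1.4 pos [0.4749 0.2624 0.3182] yawx 158.94 z [-0.006  -0.0092 -0.9999] open 0.0853 F [0.93 0.07 0.2 ] M [ 0.04  -0.004 -0.035] j [ 0.51  0.32  0.29  1.55 -0.01  0.87]
shift cm [-24.84 -46.42  -0.74] turn deg [-0.61 -0.17 -7.05]
```

Call:
play_rows:
  commands:
    - [0,0,0,-1,-2.5,0,8.5]
    - [0,0,0,-2.1,-4,0,8.5]
    - [0,0,0,-2.1,-4,0,8.5]
    - [0,0,0,-2.1,-4,0,8.5]
    - [0,0,0,-2.1,-4,0,8.5]
    - [0,0,0,-2.1,-4,0,8.5]
    - [0,0,0,-2.1,-4,0,8.5]
    - [0,0,0,-2.1,-4,0,8.5]
    - [0,0,0,-2.1,-4,0,8.5]
    - [0,0,0,-2.1,-4,0,8.5]
    - [0,0,0,-2.1,-4,0,8.5]
    - [0,0,0,-2,-3.5,0,8.5]

```text
clock: 2.6
tool_pos: [0.5383, -0.2506, 0.3222]
orientation: [-0.517, -3.094, 0.011]
wrist_force: [0.2, -0.2, -0.3]
opening: 0.0849
```

```bash
python3 -c "
from h import *
delta([0.54,-0.26,0.33],166)"
```

```text
t 2.6 pos [ 0.5383 -0.2506  0.3222] yawx 161.02 z [-0.0053 -0.0059 -1.    ] open 0.0849 F [ 0.17 -0.21 -0.28] M [ 0.062 -0.018 -0.026] j [-0.43  0.43  0.46  1.6  -0.01 -0.1 ]
shift cm [-0.47 -0.83 -0.77] turn deg [-0.41 -0.19 -4.98]
```

Call:
play_rows:
  commands:
    - [-0.2,0,-2.5,-0.3,-0.4,-0.4,8.5]
    - [-0.2,-0.2,-2.5,-0.2,-0.4,-0.4,8.5]
    - [0,0,0,0,0,0,8.5]

```text
clock: 2.9
tool_pos: [0.541, -0.2626, 0.3284]
orientation: [-0.382, -3.116, -0.001]
wrist_force: [1.0, -0.2, 0.1]
opening: 0.085
```

```bash
python3 -c "
from h import *
st();snap('w2')"
```

```text
t 2.9 pos [ 0.541  -0.2626  0.3284] yawx 166.01 z [-2.3e-03  6.0e-04 -1.0e+00] open 0.085 F [ 1.   -0.17  0.08] M [-0.025 -0.038  0.012] j [-0.45  0.44  0.5   1.63 -0.   -0.21]
```

View pics/w2.png

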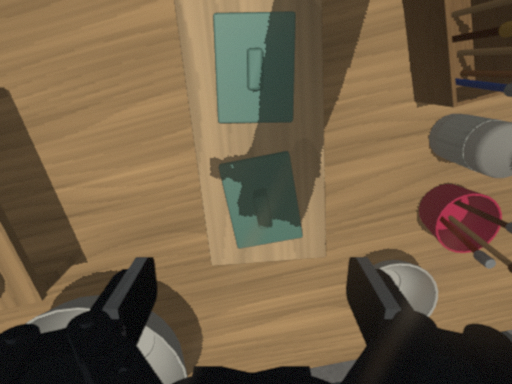

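```bash
python3 - <<'E'
from h import *
im=cv2.imread("pics/w2.png")[:,:,::-1].copy(); ci=dict(np.load("pics/w2.npz"))
m=teal(im); m[260:]=0
cs,_=cv2.findContours(m,cv2.RETR_EXTERNAL,cv2.CHAIN_APPROX_NONE)
for c in cs:
    if cv2.contourArea(c)<1500: continue
    for z in (.032,):
        R=cv2.minAreaRect((cast(ci,c[:,0],z)[:,:2]*1000).astype(np.float32)); print(cv2.boundingRect(c),np.round(R[0],1),np.round(R[1],1),round(R[2],1))
    ap=cv2.approxPolyDP(c,6,True)[:,0]; print(ap.tolist()); print(cast(ci,ap,.032)[:,:2].round(4).tolist())
cv2.imwrite("pics/w2c.png",cv2.resize(im[0:260,190:330,::-1],None,fx=3,fy=2.3,interpolation=cv2.INTER_CUBIC))
cv2.imwrite("pics/w2d.png",cv2.resize(im[0:140,190:330,::-1],None,fx=4.2,fy=4.2,interpolation=cv2.INTER_CUBIC))
E
```

```text
(220, 152, 82, 96) [ 616.8 -267.1] [ 91.6 123.1] 87.3
[[287, 152], [220, 165], [238, 247], [301, 236]]
[[0.5589, -0.22], [0.5547, -0.3074], [0.6748, -0.3149], [0.6794, -0.2258]]
(214, 12, 81, 111) [ 453.1 -236.6] [ 92.  121.7] 76.9
[[293, 12], [214, 14], [220, 122], [291, 120]]
[[0.4044, -0.1802], [0.3849, -0.2668], [0.5019, -0.2926], [0.5207, -0.2068]]
```

View pics/w2d.png

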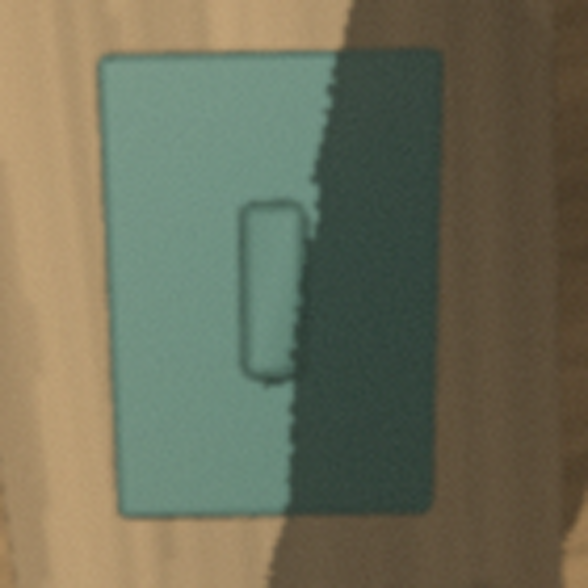

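```bash
python3 -c "
from h import *
ci=dict(np.load('pics/w2.npz')); print(cast(ci,(254.8,69),.068))
delta([0.4532,-0.2367,0.12],167.2)"
```

```text
[[ 0.45310429 -0.23666744  0.068     ]]
t 2.95 pos [ 0.5409 -0.2619  0.3281] yawx 166.01 z [-0.0028  0.0011 -1.    ] open 0.085 F [ 0.53  0.02 -0.26] M [ 0.009  0.043 -0.028] j [-0.45  0.44  0.5   1.63 -0.   -0.21]
shift cm [ 9.06  0.32 20.84] turn deg [ 0.02 -0.17 -1.19]
```

Call:
play_rows:
  commands:
    - [0,0,-1.2,1.8,0,1,8.5]
    - [0,0,0,2,0,3,8.5]
    - [0,0,0,2,0,3,8.5]
    - [0,0,0,2,0,3,8.5]
    - [0,0,0,1.2,0.2,3,7]
    - [0,0,0,0,0,3,6]
    - [0,0,0,0,0,2.5,6]
    - [0,0,0,0,0,1.5,6]
    - [0,0,0,0,0,0,6]

```text
clock: 3.85
tool_pos: [0.4499, -0.2246, 0.1222]
orientation: [-0.332, -3.124, -0.003]
wrist_force: [-0.6, 0.8, 0.3]
opening: 0.0599
```

```bash
python3 -c "
from h import *
snap('w3')
delta([0.4532,-0.2367,0.055],167.2)"
```

```text
t 3.9 pos [ 0.4505 -0.2249  0.1233] yawx 167.87 z [ 0.0015  0.0015 -1.    ] open 0.0601 F [-0.59  0.49 -0.83] M [ 0.056  0.045 -0.022] j [-0.46  0.34 -0.2   1.03  0.   -0.25]
shift cm [-0.5  -1.11  6.83] turn deg [0.1  0.06 0.67]
```

View pics/w3.png

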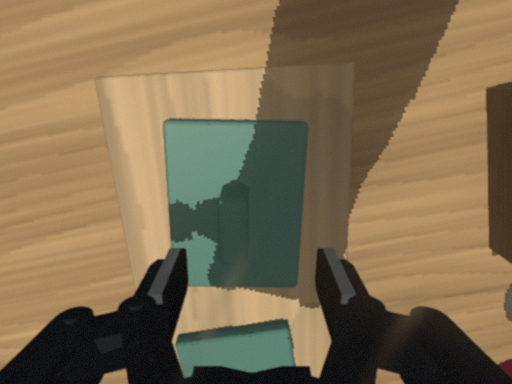

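Call:
play_rows:
  commands:
    - [0,0,0.6,-0.4,-0.9,1.5,6]
    - [0,0,0,-0.1,-0.2,1.5,6]
    - [0,0,0,0,0,1.5,6]
    - [0,0,0,0,0,1.2,6]
    - [0,0,0,0,0,0.6,6]
    - [0,0,0,0,0,0.2,6]

```text
clock: 4.5
tool_pos: [0.4601, -0.2363, 0.0643]
orientation: [0.341, 3.108, -0.005]
wrist_force: [-0.3, 0.5, 1.2]
opening: 0.0601
```

```bash
python3 -c "
from h import *
delta([0.4532,-0.2367,0.055],167.2)"
```

```text
t 4.5 pos [ 0.4601 -0.2363  0.0643] yawx 167.49 z [ 0.0149 -0.005  -0.9999] open 0.0601 F [-0.3   0.51  1.19] M [-0.029  0.02  -0.029] j [-0.48  0.42 -0.26  0.88  0.   -0.26]
shift cm [ 0.68 -0.19  0.92] turn deg [-0.09  0.89  0.29]
```

Call:
play_rows:
  commands:
    - [0,0.9,0.3,0.6,-0.2,0.5,6]
    - [0,0,0,0.1,0,0.3,6]
    - [0,0,0,0,0,0,6]

```text
clock: 4.8
tool_pos: [0.4532, -0.237, 0.0569]
orientation: [0.351, 3.122, -0.004]
wrist_force: [0.6, -0.2, 0.4]
opening: 0.06
```

```bash
python3 -c "
from h import *
snap('w4')
delta([0.4532,-0.2367,0.055],167.2)"
```

```text
t 4.85 pos [ 0.4533 -0.237   0.0571] yawx 167.18 z [ 3.0e-04 -2.5e-03 -1.0e+00] open 0.0598 F [-0.22 -0.75  0.74] M [-0.053 -0.021  0.023] j [-0.48  0.43 -0.27  0.87 -0.   -0.26]
shift cm [0.02 0.03 0.2 ] turn deg [-0.13  0.05 -0.02]
```

View pics/w4.png

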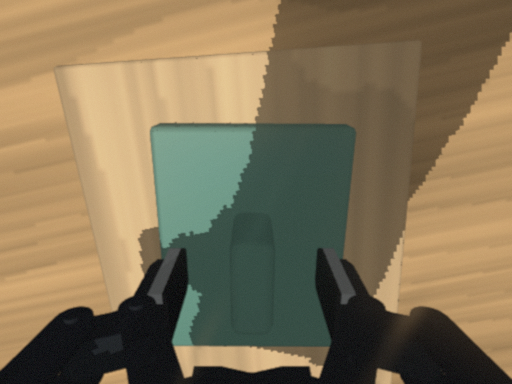

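Call:
play_rows:
  commands:
    - [0,0,0,0,0,0.1,4]
    - [0,0,0,0,0,0,2.5]
    - [0,0,0,0,0,0,1]
    - [0,0,0,0,0,0,1]
    - [0,0,0,0,0,0,1]
    - [0,0,0,0,0,0,1]
    - [0,0,0,0,0,0,1]
  grip_force: 50

```text
clock: 5.55
tool_pos: [0.4538, -0.2374, 0.0567]
orientation: [0.351, 3.12, -0.004]
wrist_force: [-0.2, -0.4, 0.4]
opening: 0.0173
```

```bash
python3 -c "
from h import *
st()"
```

```text
t 5.55 pos [ 0.4538 -0.2374  0.0567] yawx 167.16 z [ 0.0017 -0.0029 -1.    ] open 0.0173 F [-0.24 -0.42  0.43] M [ 0.041 -0.008 -0.009] j [-0.48  0.43 -0.27  0.87 -0.   -0.26]
```

Call:
play_rows:
  commands:
    - [0,0,0,0,0,-0.3,1]
    - [0,0,0,0,0,-0.5,1]
    - [0,0,0,0,0,-0.8,1]
    - [0,0,0,0,0,-1,1]
    - [0,0,0,0,0,-0.5,1]
    - [0,0,0,0,0,0,1]
    - [0,0,0,0,0,0,1]

```text
clock: 6.25
tool_pos: [0.4533, -0.237, 0.0905]
orientation: [0.351, 3.121, -0.004]
wrist_force: [-0.3, -0.8, -1.6]
opening: 0.0173
```

```bash
python3 -c "
from h import *
st();snap('w5');st()
for i in range(4): manip.get_image('wrist'); print(manip.sense()['wrist_force'].round(2),manip.sense()['joint_efforts'].round(2))"
```

```text
t 6.25 pos [ 0.4533 -0.237   0.0905] yawx 167.16 z [ 9.0e-04 -2.6e-03 -1.0e+00] open 0.0173 F [-0.33 -0.81 -1.62] M [ 0.041 -0.002  0.062] j [-0.48  0.39 -0.23  0.95 -0.   -0.26]
t 6.3 pos [ 0.4534 -0.2371  0.0905] yawx 167.16 z [ 0.001  -0.0026 -1.    ] open 0.0173 F [ 0.13 -0.01 -1.53] M [ 0.055 -0.025 -0.03 ] j [-0.48  0.39 -0.23  0.95 -0.   -0.26]
[-0.05 -0.33 -1.93] [ 0.000e+00 -4.161e+01  2.217e+01  1.000e-02 -1.000e-02 -0.000e+00]
[-0.22  0.07 -2.92] [ 0.000e+00 -4.165e+01  2.223e+01 -2.000e-02 -1.000e-02  0.000e+00]
[ 0.15  0.69 -2.46] [ 0.000e+00 -4.161e+01  2.220e+01 -2.000e-02 -1.000e-02 -0.000e+00]
[ 0.96 -0.76 -2.82] [ 0.000e+00 -4.156e+01  2.215e+01 -1.000e-02 -1.000e-02  0.000e+00]
```

View pics/w5.png

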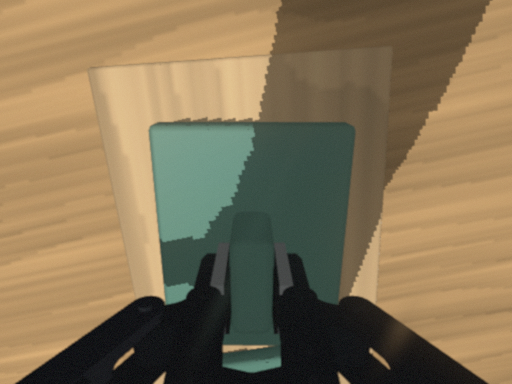

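Call:
play_rows:
  commands:
    - [0,0,0,0,0,0.7,1]
    - [0,0,0,0,0,0.8,1]
    - [0,0,0,0,0,0.6,1]
    - [0,0,0,0,0,0.4,1]
    - [0,0,0,0,0,0.2,1]
    - [0,0,0,0,0,0,1]

```text
clock: 7.1
tool_pos: [0.4516, -0.2362, 0.0585]
orientation: [-0.351, -3.118, 0.001]
wrist_force: [-0.1, -0.7, -2.3]
opening: 0.0172
```

```bash
python3 -c "
from h import *
delta([0.4538,-0.2374,0.0567],167.2)"
```

```text
t 7.1 pos [ 0.4516 -0.2362  0.0585] yawx 167.16 z [-3.9e-03 -1.0e-04 -1.0e+00] open 0.0172 F [-0.12 -0.71 -2.32] M [ 0.026 -0.02   0.027] j [-0.48  0.43 -0.26  0.88 -0.   -0.26]
shift cm [-0.24 -0.07  0.18] turn deg [-0.05 -0.22 -0.04]
```

Call:
play_rows:
  commands:
    - [0,-0.2,0,-0.1,0,0.1,1]
    - [0,0,0,0,0,0.08,1]
    - [0,0,0,0,0,0.04,1]
    - [0,0,0,0,0,0,1]

```text
clock: 7.5
tool_pos: [0.4531, -0.2367, 0.057]
orientation: [0.351, 3.121, -0.002]
wrist_force: [0.1, 0.2, -2.2]
opening: 0.0172
```

```bash
python3 -c "
from h import *
delta([0.4538,-0.2374,0.0567],167.2)"
```

```text
t 7.5 pos [ 0.4531 -0.2367  0.057 ] yawx 167.16 z [ 0.0011 -0.0016 -1.    ] open 0.0172 F [ 0.12  0.2  -2.19] M [-0.026 -0.004 -0.009] j [-0.48  0.43 -0.27  0.87 -0.   -0.26]
shift cm [-0.08 -0.05  0.03] turn deg [-0.08  0.08 -0.04]
```

Call:
play_rows:
  commands:
    - [0,0,0,0,0,0.06,1]
    - [0,0,0,0,0,0.06,1]
    - [0,0,0,0,0,0,1]

```text
clock: 7.8
tool_pos: [0.4535, -0.2369, 0.0569]
orientation: [0.351, 3.119, -0.003]
wrist_force: [0.2, -0.5, -1.6]
opening: 0.017
```

```bash
python3 -c "
from h import *
st()"
```

```text
t 7.8 pos [ 0.4535 -0.2369  0.0569] yawx 167.16 z [ 0.0024 -0.0022 -1.    ] open 0.017 F [ 0.18 -0.49 -1.64] M [-0.021 -0.007 -0.006] j [-0.48  0.43 -0.27  0.87 -0.   -0.26]
```

Call:
play_rows:
  commands:
    - [0,0,0,0,0,0.12,1]
    - [0,0,0,0,0,0.12,1]
    - [0,0,0,0,0,0,1]

```text
clock: 8.1
tool_pos: [0.4537, -0.237, 0.057]
orientation: [0.351, 3.118, -0.004]
wrist_force: [-0.2, 0.8, -2.4]
opening: 0.017
```

```bash
python3 -c "
from h import *
st()"
```

```text
t 8.1 pos [ 0.4537 -0.237   0.057 ] yawx 167.16 z [ 0.0038 -0.003  -1.    ] open 0.017 F [-0.19  0.76 -2.45] M [-0.038 -0.001  0.006] j [-0.48  0.43 -0.27  0.87 -0.   -0.26]
```

Call:
play_rows:
  commands:
    - [0,0,0,0,0,0.25,1]
    - [0,0,0,0,0,0.15,1]

```text
clock: 8.3
tool_pos: [0.454, -0.2371, 0.0567]
orientation: [0.35, 3.116, -0.005]
wrist_force: [-3.8, 1.0, 9.6]
opening: 0.0171
```

```bash
python3 -c "
from h import *
st();snap('w6')"
```

```text
t 8.3 pos [ 0.454  -0.2371  0.0567] yawx 167.16 z [ 0.0056 -0.0038 -1.    ] open 0.0171 F [-3.8   0.98  9.55] M [0.6   1.061 0.046] j [-0.48  0.43 -0.27  0.87 -0.   -0.26]
```

View pics/w6.png

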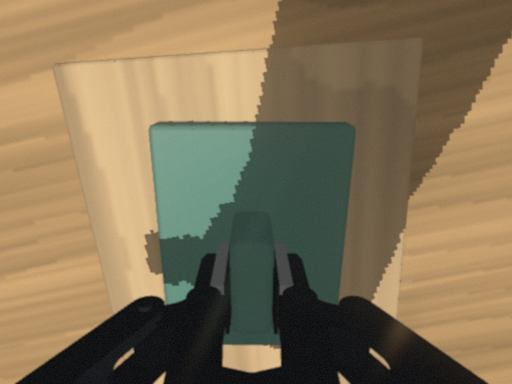

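Now the lid is on the board (9.6 N upward). Release and weigh the empty-arm baseline.

Call:
play_rows:
  commands:
    - [0,0,0,0,0,0,2.2]
    - [0,0,0,0,0,0,4]
    - [0,0,0,0,0,0,6]
    - [0,0,0,0,0,0,6]
    - [0,0,0,0,0,-1.5,6]
    - [0,0.3,0,0,0,-2.3,6]
    - [0,0,0,0,0,0,6]

```text
clock: 9.05
tool_pos: [0.4542, -0.2372, 0.0941]
orientation: [0.351, 3.122, -0.004]
wrist_force: [0.9, 0.5, 1.0]
opening: 0.06
```

```bash
python3 -c "
from h import *
st()
for i in range(3): manip.get_image('wrist'); print(manip.sense()['wrist_force'].round(2),manip.sense()['joint_efforts'].round(2))
delta([0.6165,-0.268,0.20],174)"
```

```text
t 9.05 pos [ 0.4542 -0.2372  0.0941] yawx 167.17 z [-1.0e-04 -2.4e-03 -1.0e+00] open 0.06 F [0.89 0.53 0.97] M [ 0.025 -0.073 -0.032] j [-0.48  0.39 -0.22  0.97 -0.   -0.26]
[ 0.21 -0.06 -0.48] [ 1.000e-02 -4.158e+01  2.242e+01  1.200e-01 -1.000e-02  0.000e+00]
[-0.16  0.05 -0.88] [ 1.000e-02 -4.122e+01  2.218e+01  2.000e-02 -1.000e-02  0.000e+00]
[-0.58 -0.73 -1.23] [ 0.000e+00 -4.100e+01  2.194e+01  0.000e+00 -1.000e-02  0.000e+00]
t 9.2 pos [ 0.4518 -0.236   0.0911] yawx 167.16 z [-5.3e-03  3.0e-04 -1.0e+00] open 0.0597 F [-0.58 -0.73 -1.23] M [-0.024  0.039 -0.026] j [-0.48  0.39 -0.22  0.96 -0.   -0.26]
shift cm [-16.71   0.53 -10.98] turn deg [-0.03 -0.31 -6.84]
```

Call:
play_rows:
  commands:
    - [0,0,0,-1,0,-2.5,6]
    - [0,0,-2,-2.5,0,-3,6]
    - [0,0,-2,-3,0,-3,6]
    - [0,0,-2,-3,0,-1,6]
    - [0,0,-2,-3,0,0,6]
    - [0,0,-2,-2.5,0,0,6]
    - [0,0,0,-1.5,0,0.5,6]
    - [0,0,0,0,0,0,6]

```text
clock: 10.0
tool_pos: [0.6151, -0.2584, 0.1691]
orientation: [-0.068, -3.118, -0.013]
wrist_force: [-0.3, -0.2, -0.8]
opening: 0.0601
```

```bash
python3 -c "
from h import *
snap('w7')
delta([0.617,-0.267,0.13],177)"
```

```text
t 10.05 pos [ 0.6142 -0.2584  0.1694] yawx 177.49 z [-0.0237  0.0091 -0.9997] open 0.0599 F [-0.47  0.32 -0.32] M [0.046 0.019 0.047] j [-0.4   0.64  0.41  1.37 -0.   -0.35]
shift cm [-0.42 -0.88  3.92] turn deg [ 0.46 -1.38  0.49]
```

View pics/w7.png

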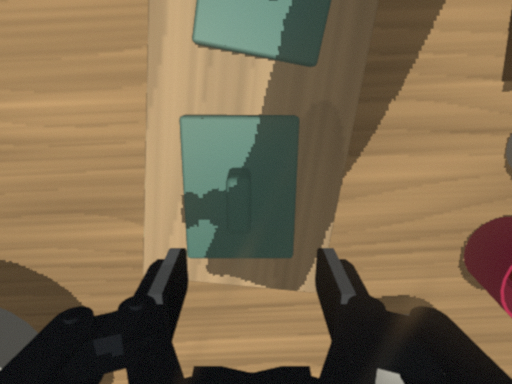

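```bash
python3 - <<'E'
from h import *
im=cv2.imread("pics/w7.png")[:,:,::-1].copy(); ci=dict(np.load("pics/w7.npz"))
m=teal(im); m[265:]=0
cs,_=cv2.findContours(m,cv2.RETR_EXTERNAL,cv2.CHAIN_APPROX_NONE)
for c in cs:
    if cv2.contourArea(c)<5000: continue
    R=cv2.minAreaRect((cast(ci,c[:,0],.032)[:,:2]*1000).astype(np.float32)); print(cv2.boundingRect(c),np.round(R[0],1),np.round(R[1],1),round(R[2],1))
    ap=cv2.approxPolyDP(c,6,True)[:,0]; print(ap.tolist()); w=cast(ci,ap,.032)[:,:2]; print(w.round(4).tolist())
    for i in range(len(w)): d=w[i]-w[i-1]; print(np.degrees(np.arctan2(d[1],d[0])).round(2),end=' ')
print(cast(ci,(238.5,198),.068))
E
```

```text
(180, 115, 119, 143) [ 617.3 -267.1] [ 92.2 122.1] 87.3
[[182, 116], [188, 256], [290, 257], [298, 118]]
[[0.5553, -0.3079], [0.6752, -0.3153], [0.6804, -0.2259], [0.5607, -0.2188]]
-93.48 -3.51 86.67 176.57 (193, 0, 138, 66) [ 492.3 -245.8] [91.9 44.7] 77.3
[[197, 0], [195, 42], [315, 64], [330, 0]]
[[0.4767, -0.2892], [0.5035, -0.2931], [0.5221, -0.2062], [0.4806, -0.1963]]
-92.38 -8.3 77.91 166.58 [[ 0.61155604 -0.26648355  0.068     ]]
```

Call:
play_rows:
  commands:
    - [0.4,-1.4,0.5,-0.4,-0.9,1.5,6]
    - [0,0,0,0,0,2.5,6]
    - [0,0,0,0,0,2.5,6]
    - [0,0,0,0,0,2,6]
    - [0,0,0,0,0,0,6]

```text
clock: 10.55
tool_pos: [0.6117, -0.2674, 0.08]
orientation: [-0.086, -3.136, -0.003]
wrist_force: [-0.1, 0.7, 0.3]
opening: 0.0601
```

```bash
python3 -c "
from h import *
delta([0.6173,-0.2672,0.0565],177)"
```

```text
t 10.55 pos [ 0.6117 -0.2674  0.08  ] yawx 176.85 z [-0.0047  0.0024 -1.    ] open 0.0601 F [-0.11  0.7   0.33] M [ 0.002 -0.027  0.009] j [-0.41  0.68  0.25  1.15  0.   -0.36]
shift cm [-0.57  0.04  2.35] turn deg [ 0.12 -0.27 -0.15]
```

Call:
play_rows:
  commands:
    - [0,-0.3,0,-0.5,0,1.2,6]
    - [0,0,0,0,0,0.8,6]
    - [0,0,0,0,0,0.2,6]
    - [0,0,0,0,0,0,6]

```text
clock: 10.95
tool_pos: [0.6167, -0.2682, 0.0589]
orientation: [0.088, 3.138, 0.002]
wrist_force: [0.4, -0.1, -0.5]
opening: 0.0602
```

```bash
python3 -c "
from h import *
snap('w8')
delta([0.6173,-0.2672,0.0565],177)"
```

```text
t 11.0 pos [ 0.6169 -0.2683  0.0592] yawx 176.8 z [ 3.1e-03  9.0e-04 -1.0e+00] open 0.06 F [-0.69 -0.51 -0.04] M [-0.044 -0.021  0.028] j [-0.41  0.7   0.23  1.1   0.   -0.36]
shift cm [-0.04  0.11  0.27] turn deg [ 0.06  0.18 -0.2 ]
```

View pics/w8.png

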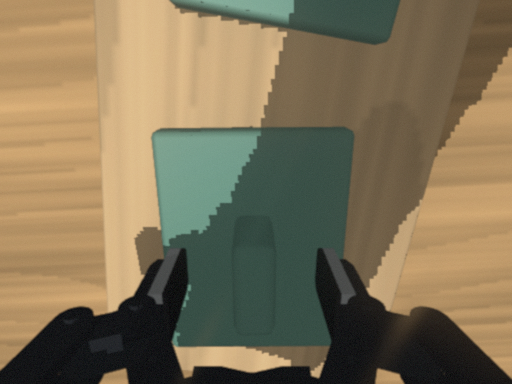

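Call:
play_rows:
  commands:
    - [0,0,0,0,0.1,0.25,4]
    - [0,0,0,0,0,0,2.5]
    - [0,0,0,0,0,0,1]
    - [0,0,0,0,0,0,1]
    - [0,0,0,0,0,0,1]
    - [0,0,0,0,0,0,1]
    - [0,0,0,0,0,-0.4,1]
    - [0,0,0,0,0,-0.8,1]
    - [0,0,0,0,0,-1,1]
    - [0,0,0,0,0,-0.5,1]
    - [0,0,0,0,0,0,1]
  grip_force: 70

```text
clock: 12.1
tool_pos: [0.6158, -0.2666, 0.0846]
orientation: [-0.087, -3.14, -0.004]
wrist_force: [0.3, -1.0, -3.4]
opening: 0.0169
```

```bash
python3 -c "
from h import *
st();snap('w9');st()
for i in range(3): manip.get_image('wrist'); print(manip.sense()['wrist_force'].round(2))"
```

```text
t 12.1 pos [ 0.6158 -0.2666  0.0846] yawx 176.81 z [-0.      0.0024 -1.    ] open 0.0169 F [ 0.25 -0.95 -3.42] M [-0.033  0.029  0.036] j [-0.41  0.68  0.26  1.15  0.   -0.35]
t 12.15 pos [ 0.6157 -0.2666  0.0844] yawx 176.82 z [-1.0e-04  2.4e-03 -1.0e+00] open 0.0169 F [ 0.63 -0.06 -4.73] M [ 0.001 -0.009 -0.007] j [-0.41  0.68  0.26  1.15  0.   -0.35]
[-0.72 -0.01 -3.86]
[ 0.12  0.22 -4.41]
[-0.09  0.69 -4.72]
```

View pics/w9.png

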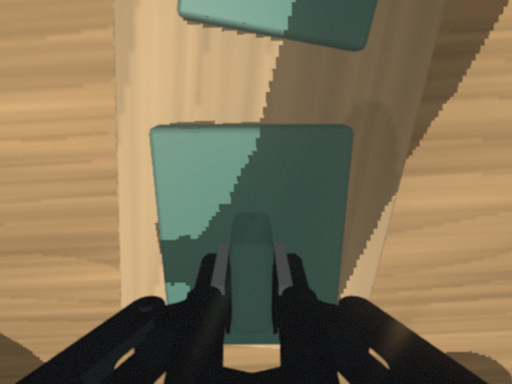

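Call:
play_rows:
  commands:
    - [0,0,0,0,0,-1.5,1]
    - [0,0,0,0,0,-2.5,1]
    - [0,0,0,0.3,0,-3,1]
    - [0,0,0,0.5,0,-3,1]
    - [0,0,0,0.5,0,-3,1]
    - [0,0,0,0.5,0,-3,1]
    - [0,0,0,0.5,0,-2.5,1]
    - [0,0,0,0.5,0,-2.5,1]
    - [0,0,0,0.5,0,-1,1]
    - [0,0,0,0,0,0,1]

```text
clock: 13.3
tool_pos: [0.5792, -0.264, 0.3041]
orientation: [-0.086, -3.125, -0.013]
wrist_force: [0.1, 0.8, -4.7]
opening: 0.0168
```

```bash
python3 -c "
from h import *
delta([0.475,0.275,0.295],156.7)"
```

```text
t 13.3 pos [ 0.5792 -0.264   0.3041] yawx 176.84 z [-0.0152  0.0088 -0.9998] open 0.0168 F [ 0.12  0.78 -4.7 ] M [-0.062 -0.127  0.006] j [-0.43  0.54  0.59  1.64  0.   -0.37]
shift cm [13.36 53.23  1.55] turn deg [ 0.29 -0.97 20.13]
```

Call:
play_rows:
  commands:
    - [0,-0.5,0,0.3,1,0,1]
    - [0,-0.4,0,0.5,2,0,1]
    - [0,0,0,0.7,3,0,1]
    - [0,0,0,0.7,3,0,1]
    - [0,0,0,0.7,3,0,1]
    - [0,0,0,0.7,3,0,1]
    - [0,0,0,0.7,3,0,1]
    - [0,0,0,0.7,3,0,1]
    - [0,0,0,0.7,3,0,1]
    - [0,0,0,0.7,3,0,1]
    - [0,0,0,0.7,3,0,1]
    - [0,0,0,0.7,3,0,1]

```text
clock: 14.5
tool_pos: [0.5117, 0.0787, 0.2829]
orientation: [-0.1, -3.108, -0.017]
wrist_force: [0.4, 0.3, -4.5]
opening: 0.0169
```

```bash
python3 -c "
from h import *
delta([0.475,0.275,0.295],156.7)"
```

```text
t 14.5 pos [0.5117 0.0787 0.2829] yawx 176.32 z [-0.032   0.0123 -0.9994] open 0.0169 F [ 0.41  0.25 -4.51] M [-0.002 -0.084  0.005] j [0.14 0.29 0.16 1.47 0.02 0.21]
shift cm [ 4.96 19.36 -0.85] turn deg [ 0.26 -1.96 19.61]
```

Call:
play_rows:
  commands:
    - [0,-0.7,3,0.6,2.5,-0.3,1]
    - [0,-0.6,3,0.5,2.5,-0.3,1]
    - [0,-0.6,3,0.4,2.5,-0.3,1]
    - [0,0,3,0.2,2.5,-0.2,1]
    - [0,0,3,0,2.5,-0.1,1]
    - [0,0,3,-0.2,2.5,0,1]
    - [0,0,1,-0.4,1.5,0,1]
    - [0,0,0,0,0,0,1]
    - [0,0,0,0,0,0,1]

```text
clock: 15.4
tool_pos: [0.5274, 0.2489, 0.2776]
orientation: [-0.621, -3.055, 0.009]
wrist_force: [-0.6, -0.6, -4.6]
opening: 0.0168
```

```bash
python3 -c "
from h import *
snap('w10')
delta([0.475,0.275,0.295],156.7)"
```

```text
t 15.45 pos [0.5273 0.2488 0.2775] yawx 156.99 z [-2.520e-02 -7.000e-04 -9.997e-01] open 0.0169 F [-0.29  1.34 -5.43] M [ 0.012 -0.036 -0.006] j [0.44 0.42 0.33 1.51 0.01 0.84]
shift cm [ 5.88  0.35 -1.62] turn deg [-0.6  -1.31  0.3 ]
```

View pics/w10.png

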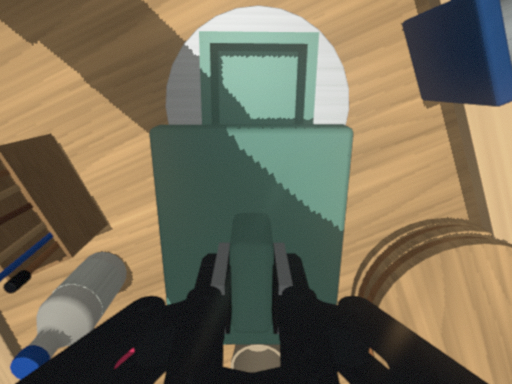

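```bash
python3 - <<'E'
from h import *
for n in ["w9","w10"]:
    im=cv2.imread(f"pics/{n}.png")[:,:,::-1].copy(); ci=dict(np.load(f"pics/{n}.npz"))
    cv2.imwrite(f"pics/{n}c.png",cv2.resize(im[10:180,140:365,::-1],None,fx=3.4,fy=3.4,interpolation=cv2.INTER_CUBIC))
s,R=st()
print((R.T@(ci['cam_to_world'][:3,3]-s['tool_pos'])).round(4),'\n',(R.T@ci['cam_to_world'][:3,:3]).round(4))
E
```

```text
t 15.45 pos [0.5273 0.2488 0.2775] yawx 156.99 z [-2.520e-02 -7.000e-04 -9.997e-01] open 0.0169 F [-0.29  1.34 -5.43] M [ 0.012 -0.036 -0.006] j [0.44 0.42 0.33 1.51 0.01 0.84]
[ 0.0832  0.0003 -0.1253] 
 [[ 8.000e-04 -9.462e-01 -3.236e-01]
 [ 1.000e+00  8.000e-04  0.000e+00]
 [ 3.000e-04 -3.236e-01  9.462e-01]]
```

View pics/w10c.png

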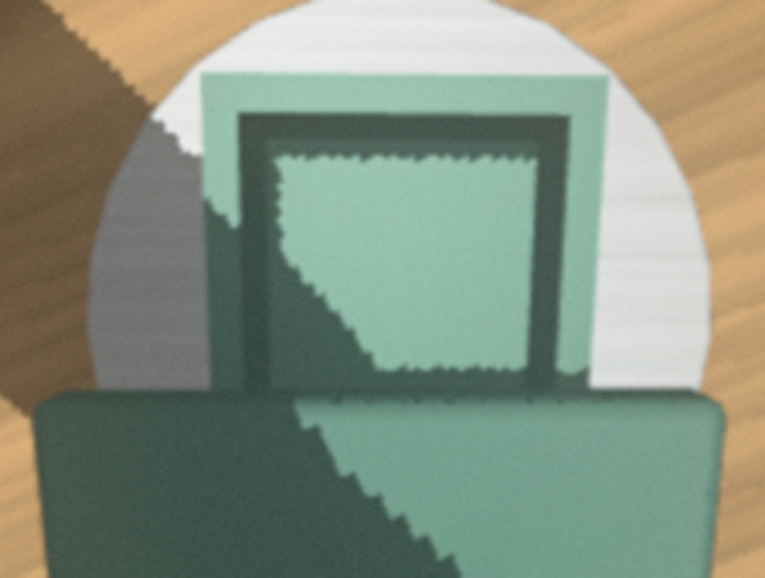

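```bash
python3 - <<'E'
from h import *
ci=dict(np.load("pics/w10.npz"))
q=np.array([(202,73),(608,77),(212,385),(589,385)],float)/3.4+[140,10]-.4
w=cast(ci,q,.13)[:,:2]*1000; print(w.round(1))
for a,b in ((0,1),(0,2),(1,3),(2,3)):
    d=w[b]-w[a]; print(np.hypot(*d).round(1),np.degrees(np.arctan2(d[1],d[0])).round(2))
y=np.radians(156.6); u=np.array([np.cos(y),np.sin(y)]); print((w[0]+w[1])/2-60*u)
E
```

```text
[[402.5 258.1]
 [438.  339.6]
 [464.3 231. ]
 [499.  313.3]]
88.9 66.45
67.4 -23.62
66.4 -23.36
89.3 67.11
[475.29392475 274.9907721 ]
```

Call:
play_rows:
  commands:
    - [-0.3,-0.6,0,1.5,0.1,0,1]
    - [-0.3,-0.7,0.3,2,0.1,0,1]
    - [0,0,0,1.5,0.1,0,1]
    - [0,0,0,0.6,0,0,1]
    - [0,0,0,0,0,0,1]

```text
clock: 15.95
tool_pos: [0.4739, 0.2696, 0.2759]
orientation: [-0.641, -3.073, 0.006]
wrist_force: [-0.1, 0.4, -4.0]
opening: 0.0166
```

```bash
python3 -c "
from h import *
delta([0.4743,0.2752,0.183],156.6)"
```

```text
t 15.95 pos [0.4739 0.2696 0.2759] yawx 156.43 z [-0.0033 -0.0033 -1.    ] open 0.0166 F [-0.1   0.39 -3.98] M [-0.043  0.019  0.054] j [ 0.52  0.33  0.19  1.44 -0.    0.93]
shift cm [0.17 0.57 9.29] turn deg [-0.25 -0.1  -0.17]
```

Call:
play_rows:
  commands:
    - [-0.2,0,-0.2,0.2,0.6,1,1]
    - [0,0,0,0,0,1.5,1]
    - [0,0,0,0,0,1.5,1]
    - [0,0,0,0,0,1.2,1]
    - [0,0,0,0,0,0.5,1]
    - [0,0,0,0,0,0,1]

```text
clock: 16.55
tool_pos: [0.4781, 0.2761, 0.2144]
orientation: [0.639, 3.075, 0.002]
wrist_force: [-0.6, 0.0, -4.4]
opening: 0.0169
```

```bash
python3 -c "
from h import *
delta([0.4743,0.2752,0.183],156.6)"
```

```text
t 16.55 pos [0.4781 0.2761 0.2144] yawx 156.51 z [ 0.0011  0.0012 -1.    ] open 0.0169 F [-0.61  0.03 -4.42] M [-0.012  0.033  0.019] j [0.52 0.36 0.08 1.29 0.   0.93]
shift cm [ 0.31 -0.24  3.14] turn deg [ 0.09  0.03 -0.09]
```

Call:
play_rows:
  commands:
    - [0,0,0,0.3,-0.2,0.8,1]
    - [0,0,0,0.1,0,0.8,1]
    - [0,0,0,0,0,0.6,1]
    - [0,0,0,0,0,0.3,1]
    - [0,0,0,0,0,0,1]
    - [0,0,0,0,0,0,1]

```text
clock: 17.15
tool_pos: [0.4745, 0.2763, 0.1882]
orientation: [0.639, 3.073, 0.005]
wrist_force: [0.1, -0.7, -4.8]
opening: 0.0174
```

```bash
python3 -c "
from h import *
delta([0.4743,0.2752,0.183],156.6)
snap('w11');snap('s11','scene');im,c=snap('t11','top')
im=cv2.imread('pics/s11.png'); cv2.imwrite('pics/s11c.png',cv2.resize(im[190:300,250:400],None,fx=5,fy=5,interpolation=cv2.INTER_CUBIC))
st()"
```

```text
t 17.15 pos [0.4745 0.2763 0.1882] yawx 156.49 z [ 0.0031  0.0023 -1.    ] open 0.0174 F [ 0.07 -0.67 -4.81] M [ 0.008 -0.006  0.024] j [0.53 0.37 0.02 1.22 0.   0.94]
shift cm [-0.03 -0.11  0.52] turn deg [ 0.19  0.11 -0.11]
t 17.3 pos [0.4746 0.2764 0.1884] yawx 156.49 z [ 0.0036  0.0026 -1.    ] open 0.0167 F [ 0.64 -0.29 -4.78] M [0.021 0.04  0.003] j [0.53 0.37 0.02 1.22 0.   0.94]
```

View pics/s11c.png

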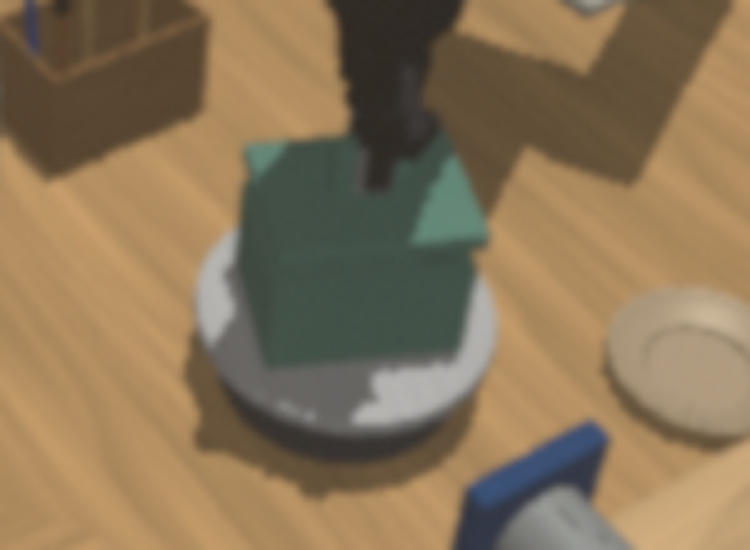

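View pics/t11.png

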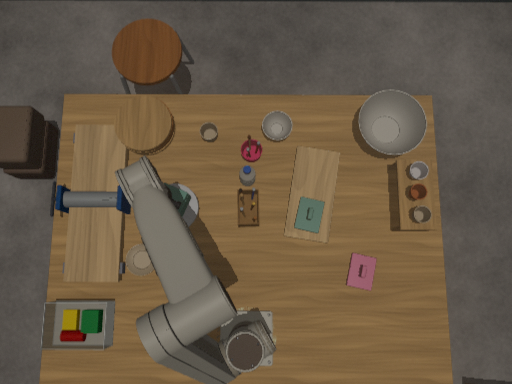

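View pics/w11.png

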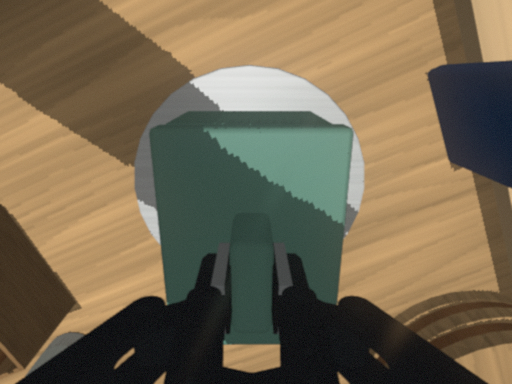

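Call:
play_rows:
  commands:
    - [0.2,0.2,0,0,-0.1,0.3,1]
    - [0,0,0,0,0,0.3,1]
    - [0,0,0,0,0,0.1,1]
    - [0,0,0,0,0,0,1]
    - [0,0,0,0,0,0,1]
    - [0,0,0,0,0,0,1]

```text
clock: 17.9
tool_pos: [0.4746, 0.2756, 0.1813]
orientation: [-0.64, -3.075, -0.002]
wrist_force: [0.4, -0.6, -5.2]
opening: 0.0168
```

```bash
python3 -c "
from h import *
delta([0.4743,0.2752,0.183],156.6)"
```

```text
t 17.9 pos [0.4746 0.2756 0.1813] yawx 156.49 z [-4.0e-04  1.2e-03 -1.0e+00] open 0.0168 F [ 0.37 -0.63 -5.2 ] M [-0.053  0.006 -0.012] j [0.53 0.37 0.01 1.21 0.   0.94]
shift cm [ 0.01 -0.04 -0.17] turn deg [ 0.05 -0.05 -0.11]
```

Call:
play_rows:
  commands:
    - [0,0,0,0,0,0,1]
    - [0,0,0,0,0,0,1]
    - [0,0,0,0,0,0,1]

```text
clock: 18.2
tool_pos: [0.4747, 0.2756, 0.1815]
orientation: [-0.64, -3.075, -0.002]
wrist_force: [0.7, -0.6, -4.3]
opening: 0.0171
```

```bash
python3 -c "
from h import *
im,ci=snap('w12');snap('s12','scene')
# lid slip check: same lid patch in w10 vs w12
a=cv2.imread('pics/w10.png');b=cv2.imread('pics/w12.png')
cv2.imwrite('pics/cmp.png',np.hstack([cv2.resize(x[90:250,140:365],None,fx=1.75,fy=3) for x in (a,b)]))
im=cv2.imread('pics/s12.png'); cv2.imwrite('pics/s12c.png',cv2.resize(im[190:300,250:400],None,fx=5,fy=5,interpolation=cv2.INTER_CUBIC))
c=manip.camera_info('scene')
# expected rim / lid-bottom corners, crop coords
y=np.radians(156.6);u=np.array([np.cos(y),np.sin(y)]);v=np.array([u[1],-u[0]])
for nm,hx,hy,z in (('rim',.06,.045,.13),('lidbot',.062,.047,.142),('lidtop',.062,.047,.156)):
  P=[np.r_[np.array([.4748,.2752])+sx*hx*u+sy*hy*v,z] for sx,sy in((1,1),(1,-1),(-1,-1),(-1,1))]
  print(nm,((proj(c,P)-[250,190]+.5)*5).round(0).tolist())
delta([0.4743,0.2752,0.183],156.6)"
```

```text
rim [[478.0, 270.0], [433.0, 162.0], [241.0, 180.0], [274.0, 289.0]]
lidbot [[486.0, 257.0], [438.0, 145.0], [238.0, 163.0], [273.0, 278.0]]
lidtop [[489.0, 240.0], [441.0, 128.0], [240.0, 146.0], [275.0, 261.0]]
t 18.3 pos [0.4747 0.2757 0.1815] yawx 156.49 z [-1.0e-04  1.4e-03 -1.0e+00] open 0.0169 F [-0.2   0.07 -4.46] M [-0.002  0.016  0.026] j [0.53 0.37 0.01 1.21 0.   0.94]
shift cm [ 0.01 -0.06 -0.15] turn deg [ 0.07 -0.04 -0.11]
```

View pics/cmp.png

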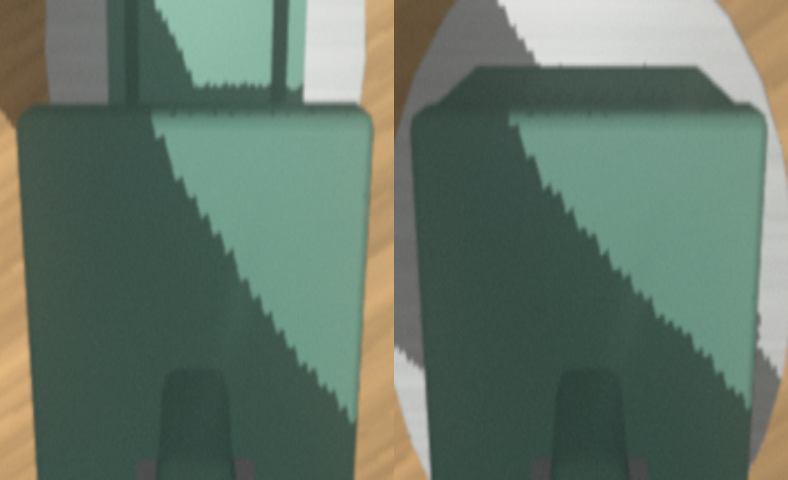

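View pics/s12c.png

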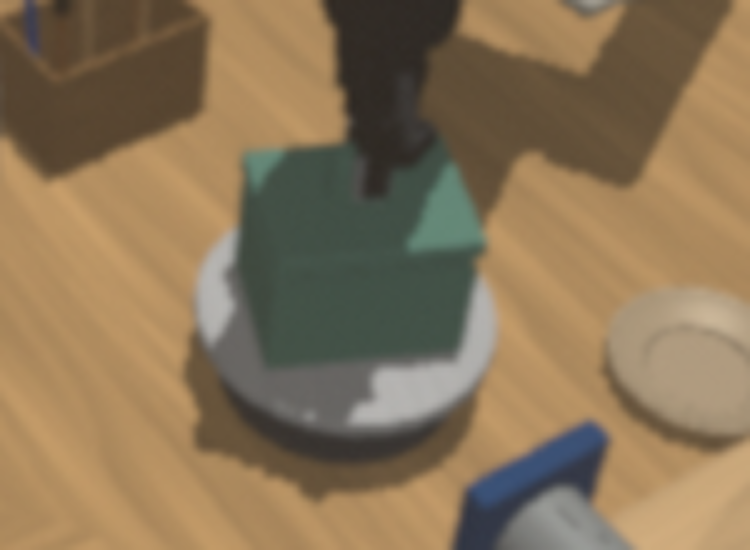

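```bash
python3 -c "
from h import *
for n in ('scene0','s12'):
  im=cv2.imread(f'pics/{n}.png')[215:275,285:355]; cv2.imwrite(f'pics/{n}z.png',cv2.resize(im,None,fx=10,fy=10,interpolation=cv2.INTER_CUBIC))
c=manip.camera_info('scene')
y=np.radians(156.6);u=np.array([np.cos(y),np.sin(y)]);v=np.array([u[1],-u[0]])
for nm,hx,hy,z in (('rim',.06,.045,.13),('base',.06,.045,.06),('lidbot',.062,.047,.1425),('lidtop',.062,.047,.1565)):
  P=[np.r_[np.array([.4748,.2752])+sx*hx*u+sy*hy*v,z] for sx,sy in((1,1),(1,-1),(-1,-1),(-1,1))]
  print(nm,((proj(c,P)-[285,215]+.5)*10).round(0).tolist())
"
```

```text
rim [[607.0, 289.0], [517.0, 74.0], [132.0, 109.0], [199.0, 329.0]]
base [[573.0, 451.0], [488.0, 235.0], [116.0, 270.0], [180.0, 491.0]]
lidbot [[622.0, 263.0], [527.0, 39.0], [127.0, 75.0], [197.0, 304.0]]
lidtop [[629.0, 229.0], [533.0, 5.0], [130.0, 41.0], [201.0, 270.0]]
```

View pics/scene0z.png

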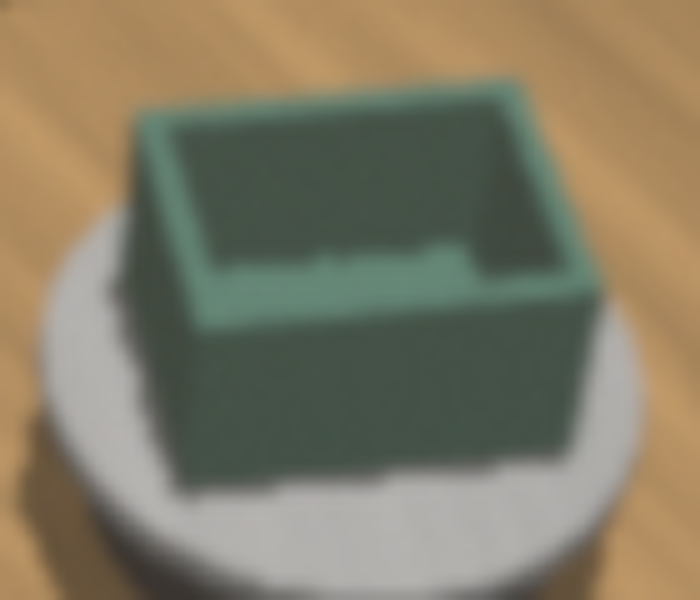

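View pics/s12z.png

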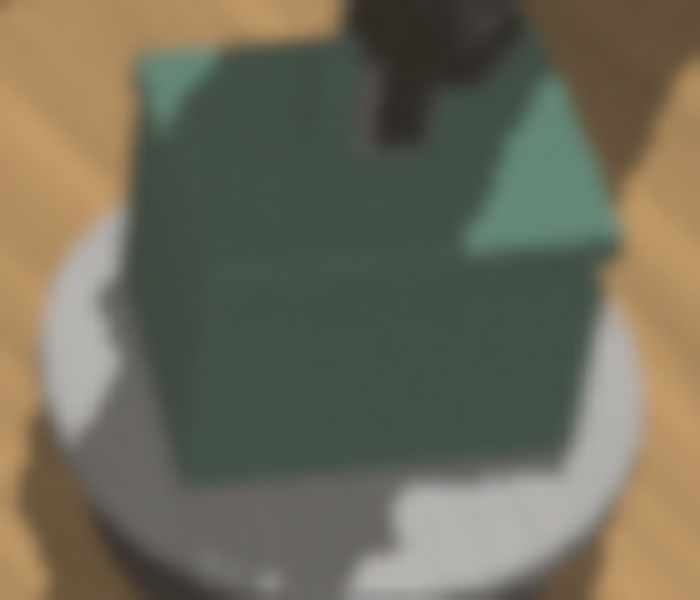

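Call:
play_rows:
  commands:
    - [0,0,0,0,-0.05,-0.25,1]
    - [0,0,0,0,0,-0.1,1]
    - [0,0,0,0,0,0,1]
    - [0,0,0,0,0,0,1]
    - [0,0,0,0,0,0,1]
    - [0,0,0,0,0,0,1]

```text
clock: 18.9
tool_pos: [0.4745, 0.2752, 0.1856]
orientation: [0.64, 3.076, 0.003]
wrist_force: [0.1, -0.5, -5.3]
opening: 0.0163
```

```bash
python3 -c "
from h import *
delta([0.4743,0.2752,0.184],156.6)
im,ci=snap('t13','top')
m=teal(im); cs,_=cv2.findContours(m,cv2.RETR_EXTERNAL,cv2.CHAIN_APPROX_NONE)
for c in cs:
  if cv2.contourArea(c)>300: print(np.round(cv2.minAreaRect((cast(ci,c[:,0],.032)[:,:2]*1000).astype(np.float32))[0],1))
delta([0.4743,0.2752,0.184],156.6)"
```

```text
t 18.9 pos [0.4745 0.2752 0.1856] yawx 156.49 z [ 3.0e-04  1.6e-03 -1.0e+00] open 0.0163 F [ 0.15 -0.52 -5.31] M [ 0.014  0.003 -0.004] j [0.52 0.37 0.02 1.22 0.   0.94]
shift cm [ 0.02 -0.01  0.16] turn deg [ 0.09 -0.02 -0.11]
[ 58.4 560.8]
[ 451.5 -238.8]
t 18.95 pos [0.4745 0.2752 0.1855] yawx 156.49 z [ 3.0e-04  1.6e-03 -1.0e+00] open 0.0169 F [-0.04  1.08 -4.82] M [-0.012  0.033  0.022] j [0.52 0.37 0.02 1.22 0.   0.94]
shift cm [ 0.02 -0.01  0.15] turn deg [ 0.09 -0.02 -0.11]
```

Underside is 13–16 mm above the rim, centred and at rest, so I'm handing the job in.

```bash
python3 -c "
from h import *
print(manip.job_done()); st()"
```

```text
the job is handed in; nothing more can be done
None
the job is handed in; nothing more can be done
```

The heavier lid is held level over the box and the job is handed in at about 19 s on the robot's clock. No verdict was reported, so the figures below are from my own last readings.

- **Weighing:** I lifted each lid in turn. The nearer one read about 2.2 N (hollow), so I set it back on the board with about 10 N of contact force and released it. The farther one read about 4.4 N (solid), so I carried it over the clutter.
- **Position over the box:** By my estimate the lid is within about 2 mm of the box centre. It is within about 0.2° of the box's direction and level within about 0.1°. The last readings showed it at rest, and the wrist views during the lowering showed no slip in the grip.
- **Height above the rim:** The TCP height and the measured grasp give about 16 mm. The scene camera suggested the lid sat about 3 mm lower than that, so the gap is 13–16 mm.
- **Other things:** The top camera shows the lighter lid on the board about where it started. The other things looked undisturbed in the pictures, but I did not measure them. I saw no sign of contact with the box or wheel.

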